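Stroke the torch slide and park it on its tight spot

TASK

This torch slide has one tight spot hidden somewhere in its travel. Take the carriage by its black post and stroke it slowly, by feel, first to the red stop and then through the whole travel to the blue stop, easing it over the tight spot and only touching the rubber stops gently. Then bring it back and leave it standing on the tight spot, let go, so that the fitter knows where to clean the rail; leave the other things on the bench alone.

Things in the scene. Friction and masses are not known exactly. Their poses are not given: they have to be found in the camera images.
- rail: Torch slide fixed to the bench: aluminium beam 60 wide, 420 long, 36 high (mm) along its own y axis. Origin: centre of its underside, on the bench; +z up. Its -y end carries a red stop block, its +y end a blue one (64 x 30, top 74 above the bench), each with a black rubber buffer towards the carriage.
- carriage (a joint): Carriage position along the rail's +y axis in m: 0 where it just touches the red stop's rubber, 0.240 at the blue one's; its centre is at rail y = value - 0.120. A rubber gives 1 mm per 2.5 N and is overloaded when squashed by 7 mm. Away from the tight spot the carriage drags at 1.5 to 2 N; let go, it stays where it is.
- carriage_grip (a point): Centre of the carriage's black square post, where to grip it, 94 mm above the bench; axes as the rail's. Post 24 x 24 mm, from 64 to 116 above the bench, in the middle of the grey carriage block (90 across the rail, 80 along it, top 64 above the bench). A welding torch rides along 108 mm to the rail's +x side (22 mm thick, top 110 above the bench).
- channel: Closed guide channel inside the beam, not visible; origin and axes are the rail's, wherever the tight spot is. The spot's middle lies at a carriage value of 0.09 to 0.195, never at the start. There the carriage drags at 6 to 16 N over 25 to 30 mm, both ways, most as it runs onto the spot, less as it leaves; the drag grows with speed: above some 0.1 m/s it may overload.
- plates: Bystander: two steel plates tacked edge to edge, 122 x 260 x 8 mm, lying under the torch. Origin: centre of the underside.
- hammer: Bystander: hammer lying on the robot's side of the rail. Origin: on the bench under it.
- can: Bystander: closed green metal can, 60 mm wide, 160 tall, standing beyond the rail's blue end. Origin: centre of its foot.
- square: Bystander: yellow L-shaped holding square, 120 x 80 x 20 mm, lying beyond the rail's red end. Origin: centre of its outline, on the bench.

How it is judged:
By the outcome, as a careful person would: the job done as asked, in the order asked, and still so for the second after the job is handed in, with the robot touching nothing.
It also fails if it takes over 62 s, if anything falls off the work surface, if the arm or the gripper's body presses on something with over 40 N, if the wrist force passes 120 N, or if a joint passes its speed limit or range.

ROBOT

A 6-joint arm with a two-finger parallel gripper is mounted at the origin on the work surface. World frame = base frame: x ahead of the robot, y to its left, z up, the work surface at z = 0. Lengths are in m, angles in rad, forces in N, time in s.
With the tool pointing down it reaches from about 0.275 to 0.825 m from the base axis. Payload 5.2 kg.
Tool frame: the origin (TCP) lies on the centre line of the jaws, within the pads' length; the fingertips stand 22 mm ahead of it and the grasp point (between the pads) lies 3 mm ahead of it (tip_extent is the z of the fingertips in the tool frame, in m); z points along the fingers, y is the direction in which the jaws open and shut (so a half turn about z gives the same grasp; the last joint's range is limited). The gripper opens to 93 mm and grips with 3 to 60 N. Pads are 15 mm wide; open, the fingers measure 128 mm over their backs; the gripper's body (75 mm by 188 mm) begins 65 mm behind the grasp point.
Start: joints at [-1.466, 0.259, 1.535, -0, 1.348, -0.203], TCP at [0.167, -0.524, 0.241] pointing down, gripper open.
Joint ranges: [-3.14, 3.14], [-0.91, 2.08], [0.19, 2.58], [-1.22, 4.36], [0.22, 2.71], [-3.12, 3.12]. Speed limits (rad/s): [2.57, 2.57, 3.14, 3.14, 3.14, 3.14].

INTERFACE

Orientations are given as a 3x3 rotation matrix whose columns are the frame's x, y, z axes.
In Python, from bench import get_state, grab_frame, close_job, tip_extent gives the robot as it stands.
- The arm moves only by the tool arm_command, never from a script. Its argument "increments" is a list of rows, each a list of 7 numbers: the closure in counts, from 0 (fully open) to 255 (shut), then the shift along the tool's x, y, z each as a share of 25 mm, from -1 to 1, then the turn, a rotation vector about the tool's x, y, z each as a share of 0.12 rad, from -1 to 1. A call has 1 to 20 rows; each row shifts and turns the pose as measured when the row begins, along the tool's axes as they then stand; what a row does not reach is not made up. A row lasts 1/10 s, in which the tool goes at most 50 mm and 8.59 degrees, less where a joint would pass 70% of its speed; a pose out of reach is approached as far as the arm can. A call with a number of a shift or a turn outside -1 to 1 is refused whole. A call with a gripper value outside its range is refused whole. The fingers move at their own pace and stop on an object; "newtons" is the grip in N (left out, the last holds). Time passes only in rows, so rows that do not move let the fingers close. It gives the time, the measured TCP pose, the force and the opening at its end, in the units of the state.
- get_state(): the state, without advancing time (a new reading comes with each control period).
- grab_frame(name): name is "side" or "top"; returns a dict with "img" (480x640x3 uint8, red, green, blue), "range_z" (480x640 float32, m along the optical axis (not along the pixel's ray), 0 where there is no reading), "fx", "fy", "cx", "cy" (pixels), "k1" (the pictures are not rectified: a ray, as slopes to the right and down, at radius r is drawn at 1 + k1 r^2 times it, then the intrinsics apply), "position" and "rotation" of the camera in the world. Camera axes: x right, y down, z forward; pixel columns grow to the right and rows downward; lengths in m; the calibration is good to about 2 mm. A picture is of the moment at which its call begins.
- close_job(): hands the job in, once; it reports no verdict.
The state is a dict: "time": time; "q": joint angles; "joint_velocities": joint speeds; "joint_torque": joint torques, N m; "ee_pos": TCP position; "tcp_rot": TCP orientation; "ft_force": force on the tool from outside, world axes, zero at the start; "moment": the same for the moment, N m; "width": finger opening in m.
Only numpy, scipy, OpenCV 4.12 (cv2) and the standard library are available. Lean on these libraries where they do the work, as an engineer would, in place of code of your own. Each camera call takes 0.05 s, during which the arm holds its last target.

## Working session

There is one attempt and no reset: what is moved stays moved. The work goes in short steps, Python scripts to look and compute and a tool call to move; the robot and the scene stay as the last step left them, time stands still between calls to the robot, and variables do not carry over. Pictures are saved under pics/ and viewed, and the job is handed in when it is done.

Besides the shell and the picture viewer there is one more tool, called in YAML: its name, and indented under it one key for each argument. arm_command: Moves the arm, as the interface text tells. Its arguments: {"type":"object","properties":{"increments":{"type":"array","items":{"type":"array","items":{"type":"number"}}},"newtons":{"type":"number"}},"required":["increments"]}

```bash
ls; mkdir -p pics; python3 - <<'E'
from bench import *
import cv2,numpy as np,pickle
print(get_state(),tip_extent)
for n in("side","top"):
    f=grab_frame(n); cv2.imwrite(f"pics/{n}0.png",f["img"][:,:,::-1]); pickle.dump(f,open(n+"0.pkl","wb"))
    print(n,{k:f[k] for k in f if k not in("img","range_z")})
E
```

```text
pics
{'time': 0.0, 'q': array([-1.46576758e+00,  2.59335695e-01,  1.53608017e+00, -2.76945128e-05,
        1.34798913e+00, -2.02836176e-01]), 'joint_velocities': array([ 1.57311972e-04,  1.02345489e-03,  1.56500893e-03, -2.15050529e-03,
       -5.02769032e-05, -7.40791006e-04]), 'joint_torque': array([-1.16623891e-03, -4.37302744e+01, -2.84003198e+01,  7.15881726e-02,
        4.13428294e-02, -1.40039569e-04]), 'ee_pos': array([ 0.16660362, -0.52362741,  0.23982277]), 'tcp_rot': array([[ 9.52980896e-01,  3.03030303e-01, -2.16859621e-04],
       [ 3.03030191e-01, -9.52979257e-01,  1.79952616e-03],
       [ 3.38648238e-04, -1.78062907e-03, -9.99998357e-01]]), 'ft_force': array([ 0.52979896, -0.1555152 , -1.74791892]), 'moment': array([ 0.06532681, -0.02716992,  0.0099295 ]), 'width': 0.09332352903993751} 0.022
side {'fx': 461.19950391267207, 'fy': 461.19950391267207, 'cx': 325.2774305504879, 'cy': 237.50260551074282, 'k1': -0.05483332459838877, 'position': array([ 0.49125133, -0.67936298,  0.79287935]), 'rotation': array([[ 0.99534853, -0.0495829 ,  0.08260048],
       [-0.09399444, -0.68782755,  0.71976267],
       [ 0.02112696, -0.7241787 , -0.68928866]])}
top {'fx': 532.5413628168402, 'fy': 532.5413628168402, 'cx': 319.37580407241535, 'cy': 240.76429861539964, 'k1': -0.019980448456924066, 'position': array([0.40484861, 0.04097176, 1.34443057]), 'rotation': array([[-1.90744588e-02, -9.93234153e-01,  1.14551654e-01],
       [-9.99814266e-01,  1.92646812e-02,  5.53665341e-04],
       [-2.75672042e-03, -1.14519817e-01, -9.93417139e-01]])}
```

View pics/side0.png

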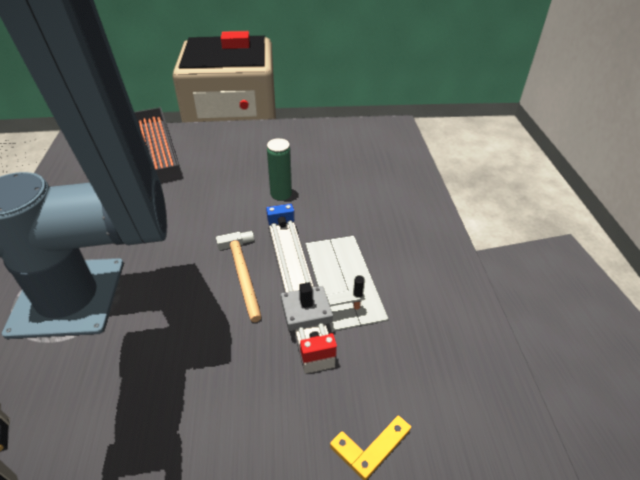

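View pics/top0.png

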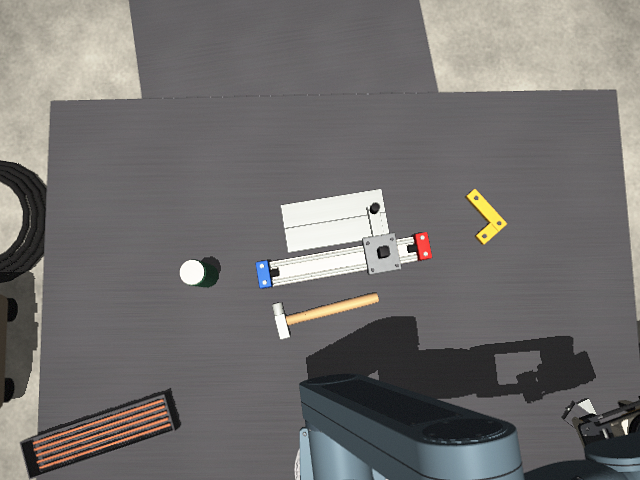

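The side view shows the red stop at (318,350), the blue stop at (281,213) and the post at (306,293). In the top view red is at (422,246), blue at (263,274), the carriage post at (383,252), the torch at (375,208), the hammer at (325,312) and the can at (197,272).

```bash
cat > h.py <<'E'
import numpy as np,cv2,pickle
def ray(f,u,v):
    K=np.array([[f["fx"],0,f["cx"]],[0,f["fy"],f["cy"]],[0,0,1]])
    p=cv2.undistortPoints(np.array([[[u,v]]],float),K,np.array([f["k1"],0,0,0,0]))[0,0]
    return f["rotation"]@np.array([p[0],p[1],1])
def onz(f,u,v,z):
    d=ray(f,u,v);c=f["position"];return c+d*(z-c[2])/d[2]
def masks(f):
    h=cv2.cvtColor(f["img"],cv2.COLOR_RGB2HSV)
    H,S,V=h[...,0].astype(int),h[...,1],h[...,2]
    return dict(red=((H<8)|(H>172))&(S>150)&(V>60),blue=(H>100)&(H<125)&(S>150)&(V>60),dark=(V<45))
def tops(f,m,z,tol,box):
    """points of mask in box whose depth-derived height is near z"""
    x0,y0,x1,y1=box;P=[]
    for v in range(y0,y1):
        for u in range(x0,x1):
            if m[v,u]:
                d=ray(f,u,v); r=f["range_z"][v,u]
                if r<=0: continue
                w=f["position"]+d*r
                if abs(w[2]-z)<tol: P.append(onz(f,u,v,z))
    return np.array(P)
def box2(P):
    (c,s,a)=cv2.minAreaRect((P[:,:2]*1000).astype(np.float32));return np.array(c)/1000,s,a
E
python3 - <<'E'
from h import *
B={"top":dict(red=(405,225,440,270),blue=(248,255,280,295),dark=(370,235,395,265)),
"side":dict(red=(295,325,345,360),blue=(260,200,300,230),dark=(290,275,320,310))}
for n in B:
    f=pickle.load(open(n+"0.pkl","rb"));M=masks(f)
    for k,z in(("red",.074),("blue",.074),("dark",.116)):
        P=tops(f,M[k],z,.012,B[n][k])
        if len(P)>4: print(n,k,len(P),P.mean(0),box2(P))
        else: print(n,k,len(P))
E
```

```text
top red 299 [ 0.53471076 -0.20603084  0.074     ] (array([ 0.53491797, -0.20599202]), (63.621925354003906, 31.262556076049805), 8.861401557922363)
top blue 281 [0.47421007 0.17710618 0.074     ] (array([0.47450079, 0.17735008]), (63.263572692871094, 29.030080795288086), 8.967389106750488)
top dark 24 [ 0.51970814 -0.10410543  0.116     ] (array([ 0.51862671, -0.1052372 ]), (18.553598403930664, 25.76609230041504), 88.17759704589844)
side red 517 [ 0.53727823 -0.21143653  0.074     ] (array([ 0.53737585, -0.20975117]), (64.79890441894531, 37.57949447631836), 9.475346565246582)
side blue 239 [0.47638131 0.17013865 0.074     ] (array([0.47726566, 0.17116463]), (62.76960754394531, 43.92550277709961), 9.591546058654785)
side dark 118 [ 0.521223   -0.11446774  0.116     ] (array([ 0.52218262, -0.1138166 ]), (29.59332847595215, 18.95758628845215), 86.76061248779297)
```

```bash
cat > m.py <<'E'
from h import *
from bench import *
import sys
def cloud(f,box,lo,hi):
    x0,y0,x1,y1=box
    P=[]
    for v in range(y0,y1):
        for u in range(x0,x1):
            r=f["range_z"][v,u]
            if r>0:
                w=f["position"]+ray(f,u,v)*r
                if lo<w[2]<hi: P.append(w)
    return np.array(P)
E
python3 - <<'E'
from m import *
for n,b,cb in(("top",(365,230,400,275),(175,250,225,295)),("side",(280,270,335,330),(260,130,300,205))):
    f=pickle.load(open(n+"0.pkl","rb"))
    for nm,bb,lo,hi in(("post",b,.108,.125),("block",b,.056,.070),("can",cb,.15,.17)):
        P=cloud(f,bb,lo,hi)
        if len(P)>5: print(n,nm,len(P),P.mean(0),box2(P))
c=np.array([.5047,-.0144])
E
```

```text
top post 105 [ 0.51969684 -0.10774642  0.11589019] (array([ 0.51998206, -0.10840723]), (23.365821838378906, 23.981645584106445), 10.651338577270508)
top block 1096 [ 0.52176012 -0.10702324  0.06469767] (array([ 0.5266391 , -0.10682092]), (103.5045394897461, 79.91828155517578), 8.984435081481934)
top can 511 [0.47734452 0.32641319 0.1599285 ] (array([0.47710373, 0.32734833]), (55.34550094604492, 55.17391586303711), 25.39739418029785)
side post 150 [ 0.52199077 -0.10911196  0.11564484] (array([ 0.52221216, -0.10723699]), (23.656259536743164, 25.488988876342773), 12.556814193725586)
side block 1380 [ 0.52474971 -0.11389036  0.06448076] (array([ 0.52990057, -0.1058123 ]), (105.62008666992188, 81.7662353515625), 8.489983558654785)
side can 292 [0.47964766 0.323406   0.15925952] (array([0.47952216, 0.32706982]), (57.75506591796875, 55.22752380371094), 67.4666519165039)
```

arm_command:
  increments:
    - [0,0,0,0,0,0,0.63]
    - [0,0,0,0,0,0,0.63]
    - [0,0.8,-0.7,0,0,0,0]
    - [0,0.8,-0.7,0,0,0,0]
    - [0,0.8,-0.7,0,0,0,0]
    - [0,0.8,-0.7,0,0,0,0]
    - [0,0.8,-0.7,0,0,0,0]
    - [0,0.8,-0.7,0,0,0,0]
    - [0,0.8,-0.7,0,0,0,0]
    - [0,0.8,-0.7,0,0,0,0]
    - [0,0.8,-0.7,0,0,0,0]
    - [0,0.8,-0.7,0,0,0,0]
    - [0,0.8,-0.7,0,0,0,0]
    - [0,0.8,-0.7,0,0,0,0]
    - [0,0.8,-0.7,0,0,0,0]
    - [0,0.8,-0.7,0,0,0,0]
    - [0,0.8,-0.7,0,0,0,0]
    - [0,0.8,-0.7,0,0,0,0]
  newtons: 40

```text
time: 1.9
ee_pos: [0.4472, -0.1849, 0.2345]
tcp_rot: [[0.99, 0.142, -0.007], [0.142, -0.99, 0.015], [-0.005, -0.016, -1.0]]
ft_force: [1.6, 0.3, -0.0]
width: 0.0932
```

```bash
cat > d.py <<'E'
import numpy as np,sys
from bench import get_state
C=np.array([.5047,-.0144]);a=np.arctan2(.0605,.3832)
yr=np.array([-np.sin(a),np.cos(a)]);xr=np.array([np.cos(a),np.sin(a)])
s=get_state();p=s["ee_pos"];R=s["tcp_rot"];f=s["ft_force"]
print("t",s["time"],"p",p.round(4),"val %.4f railx %.4f"%((p[:2]-C)@yr+.12,(p[:2]-C)@xr))
print("F rail x,y,z",[round(float(v),2) for v in(f[:2]@xr,f[:2]@yr,f[2])],"M",s["moment"].round(2),"w",round(s["width"],4))
if len(sys.argv)>1:
    T=np.array([.521,-.108,.099]);print("need(shares)",(R.T@(T-p)/.025).round(2))
from scipy.spatial.transform import Rotation as Ro
Rt=np.array([[xr[0],-yr[0],0],[xr[1],-yr[1],0],[0,0,-1]])
print("turn shares",(Ro.from_matrix(R.T@Rt).as_rotvec()/.12).round(2))
E
python3 d.py 1
```

```text
t 1.9 p [ 0.4472 -0.1849  0.2345] val -0.0395 railx -0.0834
F rail x,y,z [1.63, 0.08, -0.04] M [-0.02  0.06 -0.05] w 0.0932
need(shares) [ 3.38 -2.54  5.44]
turn shares [-0.13  0.04 -0.11]
```

arm_command:
  increments:
    - [0,0.7,-0.55,0,-0.06,0.02,-0.05]
    - [0,0.7,-0.55,0,-0.06,0.02,-0.05]
    - [0,0.7,-0.55,0,0,0,0]
    - [0,0.7,-0.55,0.2,0,0,0]
    - [0,0.5,-0.35,0.3,0,0,0]
    - [0,0,0,0.3,0,0,0]
    - [0,0,0,0,0,0,0]
    - [0,0,0,0,0,0,0]

```text
time: 2.7
ee_pos: [0.521, -0.1029, 0.2104]
tcp_rot: [[0.987, 0.16, -0.006], [0.16, -0.987, 0.004], [-0.005, -0.004, -1.0]]
ft_force: [-0.8, 0.3, -1.2]
width: 0.0927
```

```bash
python3 d.py 1
```

```text
t 2.7 p [ 0.521  -0.1029  0.2104] val 0.0300 railx 0.0023
F rail x,y,z [-0.74, 0.42, -1.21] M [ 0.03 -0.01 -0.02] w 0.0927
need(shares) [-0.01  0.22  4.45]
turn shares [-0.04  0.04  0.03]
```

arm_command:
  increments:
    - [0,0,0.2,0.6,-0.04,0.04,0.03]
    - [0,0,0,0.8,0,0,0]
    - [0,0,0,0.8,0,0,0]
    - [0,0,0,0.8,0,0,0]
    - [0,0,0,0.7,0,0,0]
    - [0,0,0,0.3,0,0,0]
    - [0,0,0,0,0,0,0]
    - [0,0,0,0,0,0,0]

```text
time: 3.5
ee_pos: [0.5198, -0.1157, 0.1104]
tcp_rot: [[0.989, 0.147, 0.004], [0.147, -0.989, -0.005], [0.003, 0.005, -1.0]]
ft_force: [0.7, 0.5, 0.7]
width: 0.093
```

```bash
python3 d.py 1;python3 - <<'E'
from bench import *
import cv2
f=grab_frame("side");cv2.imwrite("pics/s1.png",cv2.resize(f["img"][150:400,200:450,::-1],None,fx=2.2,fy=2.2))
E
```

```text
t 3.5 p [ 0.5198 -0.1157  0.1104] val 0.0176 railx -0.0009
F rail x,y,z [0.8, 0.38, 0.66] M [-0.    0.05 -0.  ] w 0.093
need(shares) [ 0.09 -0.3   0.46]
turn shares [ 0.04 -0.02 -0.07]
```

View pics/s1.png

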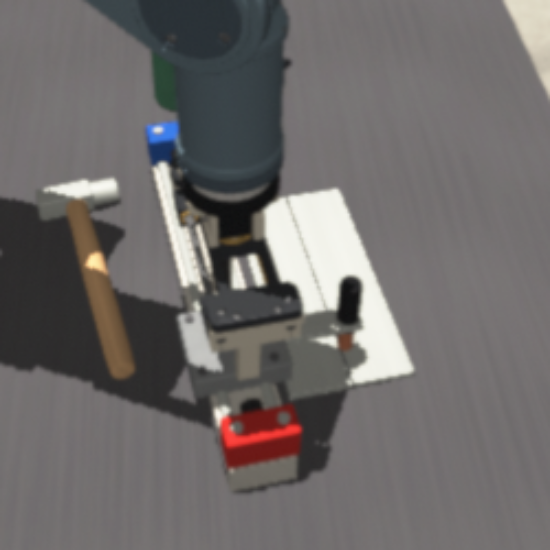

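The side view shows the fingers straddling the carriage post, a little towards red. I'll centre the gripper, lower it and close.

arm_command:
  increments:
    - [0,0.1,-0.3,0.2,0,0,-0.05]
    - [0,0,0,0.25,0,0,0]
    - [0,0,0,0,0,0,0]
    - [140,0,0,0,0,0,0]
    - [140,0,0,0,0,0,0]
    - [165,0,0,0,0,0,0]
    - [165,0,0,0,0,0,0]
    - [165,0,0,0,0,0,0]

```text
time: 4.35
ee_pos: [0.5232, -0.1076, 0.101]
tcp_rot: [[0.988, 0.155, 0.009], [0.155, -0.988, -0.007], [0.007, 0.008, -1.0]]
ft_force: [-0.2, 0.6, 0.3]
width: 0.0575
```

```bash
python3 d.py 1
```

```text
t 4.35 p [ 0.5232 -0.1076  0.101 ] val 0.0251 railx 0.0037
F rail x,y,z [-0.1, 0.66, 0.32] M [ 0.   -0.01  0.02] w 0.0575
need(shares) [-0.09  0.    0.08]
turn shares [ 0.07 -0.06 -0.01]
```

arm_command:
  increments:
    - [170,-0.12,0,0.08,0.05,-0.05,0]
    - [180,0,0,0,0,0,0]
    - [185,0,0,0,0,0,0]
    - [190,0,0,0,0,0,0]
    - [200,0,0,0,0,0,0]
    - [220,0,0,0,0,0,0]
    - [255,0,0,0,0,0,0]
    - [255,0,0,0,0,0,0]
    - [255,0,0,0,0,0,0]
  newtons: 40

```text
time: 5.25
ee_pos: [0.5198, -0.108, 0.0988]
tcp_rot: [[0.988, 0.154, 0.001], [0.154, -0.988, -0.001], [0.001, 0.001, -1.0]]
ft_force: [0.4, 0.0, 0.2]
width: 0.0235
```

```bash
python3 d.py 1
```

```text
t 5.25 p [ 0.5198 -0.108   0.0988] val 0.0252 railx 0.0003
F rail x,y,z [0.36, -0.02, 0.18] M [ 0.24 -0.01  0.09] w 0.0235
need(shares) [ 0.05  0.01 -0.01]
turn shares [ 0.01 -0.01 -0.02]
```

arm_command:
  increments:
    - [255,0,0.12,0,0,0,0]
    - [255,0,0.12,0,0,0,0]
    - [255,0,0.12,0,0,0,0]
    - [255,0,0.12,0,0,0,0]

```text
time: 5.65
ee_pos: [0.5217, -0.1198, 0.0988]
tcp_rot: [[0.988, 0.155, 0.001], [0.155, -0.988, 0.0], [0.001, -0.0, -1.0]]
ft_force: [-1.1, 1.9, 0.6]
width: 0.0235
```

```bash
python3 d.py
```

```text
t 5.65 p [ 0.5217 -0.1198  0.0988] val 0.0133 railx 0.0003
F rail x,y,z [-0.83, 2.02, 0.62] M [ 0.17 -0.08 -0.02] w 0.0235
turn shares [-0.   -0.   -0.01]
```

arm_command:
  increments:
    - [255,0,0.12,0,0,0,0]
    - [255,0,0.1,0,0,0,0]
    - [255,0,0.08,0,0,0,0]
    - [255,0,0.06,0,0,0,0]

```text
time: 6.05
ee_pos: [0.5233, -0.13, 0.0988]
tcp_rot: [[0.988, 0.154, 0.001], [0.154, -0.988, 0.0], [0.001, 0.0, -1.0]]
ft_force: [0.2, 2.2, 0.5]
width: 0.0238
```

```bash
python3 d.py
```

```text
t 6.05 p [ 0.5233 -0.13    0.0988] val 0.0029 railx 0.0003
F rail x,y,z [0.5, 2.11, 0.46] M [0.19 0.09 0.  ] w 0.0238
turn shares [ 0.   -0.01 -0.02]
```

arm_command:
  increments:
    - [255,0,0.06,0,0,0,0]
    - [255,0,0.05,0,0,0,0]

```text
time: 6.25
ee_pos: [0.5237, -0.1326, 0.0988]
tcp_rot: [[0.988, 0.154, 0.0], [0.154, -0.988, 0.001], [0.001, -0.001, -1.0]]
ft_force: [-0.3, 5.3, 1.4]
width: 0.024
```

```bash
python3 d.py
```

```text
t 6.25 p [ 0.5237 -0.1326  0.0988] val 0.0003 railx 0.0003
F rail x,y,z [0.49, 5.32, 1.43] M [ 0.46 -0.02  0.02] w 0.024
turn shares [-0.01 -0.01 -0.02]
```

arm_command:
  increments:
    - [255,0,0.04,0,0,0,0]
    - [255,0,0,0,0,0,0]

```text
time: 6.45
ee_pos: [0.5237, -0.1332, 0.0988]
tcp_rot: [[0.988, 0.154, 0.0], [0.154, -0.988, 0.001], [0.001, -0.001, -1.0]]
ft_force: [0.3, 2.7, 0.9]
width: 0.0236
```

```bash
python3 d.py
```

```text
t 6.45 p [ 0.5237 -0.1332  0.0988] val -0.0003 railx 0.0003
F rail x,y,z [0.76, 2.6, 0.91] M [-0.06 -0.04 -0.04] w 0.0236
turn shares [-0.01 -0.   -0.01]
```

arm_command:
  increments:
    - [255,0,0.06,0,0,0,0]

```text
time: 6.55
ee_pos: [0.5239, -0.1339, 0.0988]
tcp_rot: [[0.988, 0.155, 0.0], [0.155, -0.988, 0.002], [0.001, -0.002, -1.0]]
ft_force: [-1.0, 7.7, 2.7]
width: 0.0236
```

```bash
python3 d.py
```

```text
t 6.55 p [ 0.5239 -0.1339  0.0988] val -0.0010 railx 0.0003
F rail x,y,z [0.25, 7.75, 2.71] M [ 0.43 -0.09 -0.06] w 0.0236
turn shares [-0.02 -0.   -0.01]
```

Touch on red confirmed: 7.7 N, about 2.4 mm squash. Now stroking towards blue.

arm_command:
  increments:
    - [255,0,-0.06,0,0,0,0]
    - [255,0,-0.1,0,0,0,0]
    - [255,0,-0.12,0,0,0,0]
    - [255,0,-0.12,0,0,0,0]
    - [255,0,-0.12,0,0,0,0]
    - [255,0,-0.12,0,0,0,0]
    - [255,0,-0.12,0,0,0,0]
    - [255,0,-0.12,0,0,0,0]
    - [255,0,-0.12,0,0,0,0]
    - [255,0,-0.12,0,0,0,0]
    - [255,0,-0.12,0,0,0,0]
    - [255,0,-0.12,0,0,0,0]
    - [255,0,-0.12,0,0,0,0]
    - [255,0,-0.12,0,0,0,0]
    - [255,0,-0.12,0,0,0,0]
    - [255,0,-0.12,0,0,0,0]
    - [255,0,-0.12,0,0,0,0]
    - [255,0,-0.12,0,0,0,0]
    - [255,0,-0.12,0,0,0,0]
    - [255,0,-0.12,0,0,0,0]

```text
time: 8.55
ee_pos: [0.5145, -0.0743, 0.0988]
tcp_rot: [[0.988, 0.154, 0.001], [0.154, -0.988, -0.001], [0.001, 0.001, -1.0]]
ft_force: [-0.8, -1.6, 0.3]
width: 0.0237
```

```bash
python3 d.py
```

```text
t 8.55 p [ 0.5145 -0.0743  0.0988] val 0.0593 railx 0.0004
F rail x,y,z [-1.01, -1.49, 0.32] M [0.15 0.07 0.  ] w 0.0237
turn shares [ 0.01 -0.01 -0.02]
```

arm_command:
  increments:
    - [255,0,-0.12,0,0,0,0]
    - [255,0,-0.12,0,0,0,0]
    - [255,0,-0.1,0,0,0,0]
    - [255,0,-0.1,0,0,0,0]

```text
time: 8.95
ee_pos: [0.5126, -0.0623, 0.0988]
tcp_rot: [[0.988, 0.154, 0.001], [0.154, -0.988, -0.001], [0.001, 0.001, -1.0]]
ft_force: [0.1, -1.7, -0.9]
width: 0.0236
```

arm_command:
  increments:
    - [255,0,-0.1,0,0,0,0]
    - [255,0,-0.1,0,0,0,0]

```text
time: 9.15
ee_pos: [0.5118, -0.057, 0.0988]
tcp_rot: [[0.988, 0.154, 0.001], [0.154, -0.988, -0.001], [0.001, 0.001, -1.0]]
ft_force: [0.5, -2.4, -0.3]
width: 0.0237
```

arm_command:
  increments:
    - [255,0,-0.1,0,0,0,0]
    - [255,0,-0.1,0,0,0,0]

```text
time: 9.35
ee_pos: [0.511, -0.0516, 0.0988]
tcp_rot: [[0.988, 0.154, 0.001], [0.154, -0.988, -0.001], [0.001, 0.001, -1.0]]
ft_force: [0.3, -1.9, -0.6]
width: 0.0236
```

arm_command:
  increments:
    - [255,0,-0.1,0,0,0,0]
    - [255,0,-0.1,0,0,0,0]

```text
time: 9.55
ee_pos: [0.5101, -0.0463, 0.0988]
tcp_rot: [[0.988, 0.154, 0.001], [0.154, -0.988, -0.001], [0.001, 0.001, -1.0]]
ft_force: [0.3, -1.1, -0.0]
width: 0.0235
```

arm_command:
  increments:
    - [255,0,-0.1,0,0,0,0]
    - [255,0,-0.1,0,0,0,0]

```text
time: 9.75
ee_pos: [0.5093, -0.0408, 0.0988]
tcp_rot: [[0.988, 0.154, 0.001], [0.154, -0.988, -0.001], [0.001, 0.001, -1.0]]
ft_force: [0.4, -1.1, -0.5]
width: 0.0241
```

```bash
python3 d.py
```

```text
t 9.75 p [ 0.5093 -0.0408  0.0988] val 0.0932 railx 0.0004
F rail x,y,z [0.2, -1.19, -0.47] M [0.13 0.06 0.04] w 0.0241
turn shares [ 0.01 -0.01 -0.02]
```

arm_command:
  increments:
    - [255,0,-0.1,0,0,0,0]
    - [255,0,-0.1,0,0,0,0]

```text
time: 9.95
ee_pos: [0.5084, -0.0355, 0.0988]
tcp_rot: [[0.988, 0.154, 0.001], [0.154, -0.988, -0.001], [0.001, 0.001, -1.0]]
ft_force: [1.0, -1.7, 0.4]
width: 0.0236
```

arm_command:
  increments:
    - [255,0,-0.1,0,0,0,0]
    - [255,0,-0.1,0,0,0,0]

```text
time: 10.15
ee_pos: [0.5076, -0.0301, 0.0988]
tcp_rot: [[0.988, 0.154, 0.001], [0.154, -0.988, -0.001], [0.001, 0.001, -1.0]]
ft_force: [-0.8, -2.5, -0.7]
width: 0.0238
```

arm_command:
  increments:
    - [255,0,-0.1,0,0,0,0]
    - [255,0,-0.1,0,0,0,0]

```text
time: 10.35
ee_pos: [0.5068, -0.0247, 0.0988]
tcp_rot: [[0.988, 0.154, 0.001], [0.154, -0.988, -0.001], [0.001, 0.001, -1.0]]
ft_force: [0.1, -1.6, 0.1]
width: 0.0238
```

arm_command:
  increments:
    - [255,0,-0.1,0,0,0,0]
    - [255,0,-0.1,0,0,0,0]

```text
time: 10.55
ee_pos: [0.5059, -0.0193, 0.0988]
tcp_rot: [[0.988, 0.154, 0.001], [0.154, -0.988, -0.001], [0.001, 0.001, -1.0]]
ft_force: [0.8, -1.5, -0.0]
width: 0.024
```

```bash
python3 d.py
```

```text
t 10.55 p [ 0.5059 -0.0193  0.0988] val 0.1150 railx 0.0004
F rail x,y,z [0.53, -1.63, -0.04] M [ 0.18  0.04 -0.03] w 0.024
turn shares [ 0.01 -0.01 -0.02]
```

arm_command:
  increments:
    - [255,0,-0.1,0,0,0,0]
    - [255,0,-0.1,0,0,0,0]

```text
time: 10.75
ee_pos: [0.505, -0.0139, 0.0988]
tcp_rot: [[0.988, 0.154, 0.001], [0.154, -0.988, -0.001], [0.001, 0.001, -1.0]]
ft_force: [-0.2, -2.1, -0.2]
width: 0.0242
```

arm_command:
  increments:
    - [255,0,-0.1,0,0,0,0]
    - [255,0,-0.1,0,0,0,0]

```text
time: 10.95
ee_pos: [0.5042, -0.0085, 0.0988]
tcp_rot: [[0.988, 0.154, 0.001], [0.154, -0.988, -0.001], [0.001, 0.001, -1.0]]
ft_force: [0.2, -1.5, -0.2]
width: 0.0236
```

arm_command:
  increments:
    - [255,0,-0.1,0,0,0,0]
    - [255,0,-0.1,0,0,0,0]

```text
time: 11.15
ee_pos: [0.5034, -0.0031, 0.0988]
tcp_rot: [[0.988, 0.154, 0.001], [0.154, -0.988, -0.001], [0.001, 0.001, -1.0]]
ft_force: [0.5, -1.7, -0.0]
width: 0.0237
```

arm_command:
  increments:
    - [255,0,-0.1,0,0,0,0]
    - [255,0,-0.1,0,0,0,0]

```text
time: 11.35
ee_pos: [0.5025, 0.0023, 0.0988]
tcp_rot: [[0.988, 0.154, 0.001], [0.154, -0.988, -0.001], [0.001, 0.001, -1.0]]
ft_force: [-0.1, -1.7, -0.2]
width: 0.0242
```

```bash
python3 d.py
```

```text
t 11.35 p [0.5025 0.0023 0.0988] val 0.1368 railx 0.0005
F rail x,y,z [-0.34, -1.62, -0.22] M [0.17 0.09 0.01] w 0.0242
turn shares [ 0.01 -0.01 -0.02]
```

arm_command:
  increments:
    - [255,0,-0.1,0,0,0,0]
    - [255,0,-0.1,0,0,0,0]

```text
time: 11.55
ee_pos: [0.5017, 0.0076, 0.0988]
tcp_rot: [[0.988, 0.154, 0.001], [0.154, -0.988, -0.001], [0.001, 0.001, -1.0]]
ft_force: [-0.3, -1.0, -0.3]
width: 0.0239
```

arm_command:
  increments:
    - [255,0,-0.1,0,0,0,0]
    - [255,0,-0.1,0,0,0,0]

```text
time: 11.75
ee_pos: [0.5008, 0.013, 0.0988]
tcp_rot: [[0.988, 0.154, 0.001], [0.154, -0.988, -0.001], [0.001, 0.001, -1.0]]
ft_force: [0.3, -1.5, -0.1]
width: 0.0237
```

arm_command:
  increments:
    - [255,0,-0.1,0,0,0,0]
    - [255,0,-0.1,0,0,0,0]

```text
time: 11.95
ee_pos: [0.5, 0.0184, 0.0988]
tcp_rot: [[0.988, 0.154, 0.001], [0.154, -0.988, -0.001], [0.001, 0.001, -1.0]]
ft_force: [-0.1, -1.5, 0.5]
width: 0.0238
```

arm_command:
  increments:
    - [255,0,-0.1,0,0,0,0]
    - [255,0,-0.1,0,0,0,0]

```text
time: 12.15
ee_pos: [0.4992, 0.0236, 0.0988]
tcp_rot: [[0.988, 0.154, 0.001], [0.154, -0.988, -0.002], [0.001, 0.002, -1.0]]
ft_force: [0.5, -5.2, -0.7]
width: 0.0237
```

```bash
python3 d.py
```

```text
t 12.15 p [0.4992 0.0236 0.0988] val 0.1584 railx 0.0005
F rail x,y,z [-0.31, -5.26, -0.68] M [-0.38  0.11 -0.  ] w 0.0237
turn shares [ 0.02 -0.01 -0.01]
```

arm_command:
  increments:
    - [255,0,-0.08,0,0,0,0]
    - [255,0,-0.08,0,0,0,0]

```text
time: 12.35
ee_pos: [0.4989, 0.0256, 0.0988]
tcp_rot: [[0.988, 0.155, 0.002], [0.155, -0.988, -0.006], [0.001, 0.006, -1.0]]
ft_force: [0.2, -10.8, -1.0]
width: 0.0239
```

arm_command:
  increments:
    - [255,0,-0.08,0,0,0,0]
    - [255,0,-0.08,0,0,0,0]

```text
time: 12.55
ee_pos: [0.4987, 0.027, 0.0988]
tcp_rot: [[0.988, 0.154, 0.002], [0.154, -0.988, -0.01], [0.0, 0.01, -1.0]]
ft_force: [0.7, -9.6, -1.0]
width: 0.0234
```

arm_command:
  increments:
    - [255,0,-0.08,0,0,0,0]
    - [255,0,-0.08,0,0,0,0]

```text
time: 12.75
ee_pos: [0.4984, 0.0284, 0.0988]
tcp_rot: [[0.988, 0.153, 0.002], [0.153, -0.988, -0.013], [0.0, 0.013, -1.0]]
ft_force: [0.5, -9.5, 0.4]
width: 0.0242
```

arm_command:
  increments:
    - [255,0,-0.08,0,0,0,0]
    - [255,0,-0.08,0,0,0,0]

```text
time: 12.95
ee_pos: [0.4981, 0.0304, 0.0988]
tcp_rot: [[0.988, 0.152, 0.002], [0.152, -0.988, -0.016], [-0.0, 0.016, -1.0]]
ft_force: [0.5, -6.7, 1.1]
width: 0.0241
```

```bash
python3 d.py
```

```text
t 12.95 p [0.4981 0.0304 0.0988] val 0.1653 railx 0.0005
F rail x,y,z [-0.59, -6.67, 1.06] M [0.73 0.26 0.13] w 0.0241
turn shares [ 0.13  0.   -0.03]
```

arm_command:
  increments:
    - [255,0,-0.1,0,0.06,0,0]
    - [255,0,-0.1,0,0.06,0,0]

```text
time: 13.15
ee_pos: [0.4976, 0.0338, 0.0988]
tcp_rot: [[0.988, 0.152, 0.0], [0.152, -0.988, -0.004], [-0.001, 0.003, -1.0]]
ft_force: [0.8, -7.3, -2.2]
width: 0.0241
```

arm_command:
  increments:
    - [255,0,-0.1,0,0.04,0,0]
    - [255,0,-0.1,0,0.04,0,0]

```text
time: 13.35
ee_pos: [0.4972, 0.0361, 0.0988]
tcp_rot: [[0.988, 0.154, -0.001], [0.154, -0.988, 0.001], [-0.001, -0.001, -1.0]]
ft_force: [-1.2, -6.4, 0.6]
width: 0.0239
```

arm_command:
  increments:
    - [255,0,-0.1,0,0.03,0,0]
    - [255,0,-0.1,0,0.03,0,0]

```text
time: 13.55
ee_pos: [0.497, 0.038, 0.0988]
tcp_rot: [[0.988, 0.156, -0.001], [0.156, -0.988, 0.001], [-0.001, -0.001, -1.0]]
ft_force: [0.1, -6.8, -1.6]
width: 0.0238
```

```bash
python3 d.py
```

```text
t 13.55 p [0.497  0.038  0.0988] val 0.1730 railx 0.0005
F rail x,y,z [-0.96, -6.77, -1.63] M [-2.02 -0.25 -0.1 ] w 0.0238
turn shares [-0.01  0.   -0.  ]
```

arm_command:
  increments:
    - [255,0,-0.1,0,0.01,0,0]
    - [255,0,-0.1,0,0.01,0,0]

```text
time: 13.75
ee_pos: [0.4966, 0.0402, 0.0988]
tcp_rot: [[0.988, 0.156, -0.0], [0.156, -0.988, -0.002], [-0.001, 0.002, -1.0]]
ft_force: [-0.8, -6.5, -0.9]
width: 0.0238
```

arm_command:
  increments:
    - [255,0,-0.1,0,0.01,0,0]
    - [255,0,-0.1,0,0.01,0,0]

```text
time: 13.95
ee_pos: [0.4961, 0.0435, 0.0988]
tcp_rot: [[0.988, 0.156, -0.0], [0.156, -0.988, -0.002], [-0.001, 0.002, -1.0]]
ft_force: [0.2, -3.3, -0.9]
width: 0.0239
```

arm_command:
  increments:
    - [255,0,-0.1,0,0.01,0,0]
    - [255,0,-0.1,0,0.01,0,0]

```text
time: 14.15
ee_pos: [0.4954, 0.0479, 0.0988]
tcp_rot: [[0.988, 0.156, -0.0], [0.156, -0.988, -0.001], [-0.0, 0.001, -1.0]]
ft_force: [-0.4, -4.3, 0.2]
width: 0.0239
```

```bash
python3 d.py
```

```text
t 14.15 p [0.4954 0.0479 0.0988] val 0.1830 railx 0.0005
F rail x,y,z [-1.06, -4.2, 0.21] M [-0.65 -0.06 -0.09] w 0.0239
turn shares [ 0.01  0.   -0.  ]
```

arm_command:
  increments:
    - [255,0,-0.1,0,0,0,0]

```text
time: 14.25
ee_pos: [0.4949, 0.0507, 0.0988]
tcp_rot: [[0.988, 0.155, -0.0], [0.155, -0.988, -0.001], [-0.0, 0.001, -1.0]]
ft_force: [-0.8, -1.2, -0.6]
width: 0.024
```

arm_command:
  increments:
    - [255,0,-0.1,0,0,0,0]

```text
time: 14.35
ee_pos: [0.4945, 0.0536, 0.0988]
tcp_rot: [[0.988, 0.155, -0.0], [0.155, -0.988, -0.001], [-0.0, 0.001, -1.0]]
ft_force: [-0.2, -1.6, -0.2]
width: 0.0236
```

arm_command:
  increments:
    - [255,0,-0.1,0,0,0,0]
    - [255,0,-0.1,0,0,0,0]

```text
time: 14.55
ee_pos: [0.4936, 0.0595, 0.0988]
tcp_rot: [[0.988, 0.156, -0.0], [0.156, -0.988, -0.001], [-0.0, 0.001, -1.0]]
ft_force: [-0.0, -1.9, -0.1]
width: 0.0236
```

arm_command:
  increments:
    - [255,0,-0.1,0,0,0,0]
    - [255,0,-0.1,0,0,0,0]

```text
time: 14.75
ee_pos: [0.4927, 0.0651, 0.0988]
tcp_rot: [[0.988, 0.156, -0.0], [0.156, -0.988, -0.0], [-0.0, 0.0, -1.0]]
ft_force: [-1.0, -1.5, -0.5]
width: 0.024
```

```bash
python3 d.py
```

```text
t 14.75 p [0.4927 0.0651 0.0988] val 0.2004 railx 0.0006
F rail x,y,z [-1.18, -1.3, -0.52] M [-0.46 -0.14 -0.15] w 0.024
turn shares [0. 0. 0.]
```

arm_command:
  increments:
    - [255,0,-0.1,0,0,0,0]
    - [255,0,-0.1,0,0,0,0]
    - [255,0,-0.1,0,0,0,0]
    - [255,0,-0.1,0,0,0,0]
    - [255,0,-0.1,0,0,0,0]
    - [255,0,-0.1,0,0,0,0]
    - [255,0,-0.1,0,0,0,0]
    - [255,0,-0.1,0,0,0,0]
    - [255,0,-0.1,0,0,0,0]
    - [255,0,-0.1,0,0,0,0]
    - [255,0,-0.1,0,0,0,0]

```text
time: 15.85
ee_pos: [0.488, 0.0947, 0.0988]
tcp_rot: [[0.988, 0.156, -0.0], [0.156, -0.988, -0.001], [-0.0, 0.0, -1.0]]
ft_force: [-0.2, -0.4, -0.5]
width: 0.0236
```

```bash
python3 d.py
```

```text
t 15.85 p [0.488  0.0947 0.0988] val 0.2304 railx 0.0006
F rail x,y,z [-0.24, -0.32, -0.5] M [-0.44 -0.16 -0.19] w 0.0236
turn shares [0. 0. 0.]
```

arm_command:
  increments:
    - [255,0,-0.08,0,0,0,0]
    - [255,0,-0.06,0,0,0,0]
    - [255,0,-0.06,0,0,0,0]

```text
time: 16.15
ee_pos: [0.4872, 0.1003, 0.0988]
tcp_rot: [[0.988, 0.156, -0.0], [0.156, -0.988, -0.0], [-0.0, 0.0, -1.0]]
ft_force: [0.1, -2.6, -0.4]
width: 0.0239
```

```bash
python3 d.py
```

```text
t 16.15 p [0.4872 0.1003 0.0988] val 0.2361 railx 0.0006
F rail x,y,z [-0.36, -2.62, -0.42] M [-0.46 -0.11 -0.16] w 0.0239
turn shares [0. 0. 0.]
```

arm_command:
  increments:
    - [255,0,-0.06,0,0,0,0]
    - [255,0,-0.06,0,0,0,0]

```text
time: 16.35
ee_pos: [0.4867, 0.1035, 0.0988]
tcp_rot: [[0.988, 0.156, -0.0], [0.156, -0.988, -0.001], [-0.0, 0.0, -1.0]]
ft_force: [-0.0, -1.2, -0.6]
width: 0.0235
```

```bash
python3 d.py
```

```text
t 16.35 p [0.4867 0.1035 0.0988] val 0.2393 railx 0.0006
F rail x,y,z [-0.23, -1.19, -0.59] M [-0.54 -0.12 -0.18] w 0.0235
turn shares [0. 0. 0.]
```

arm_command:
  increments:
    - [255,0,-0.06,0,0,0,0]

```text
time: 16.45
ee_pos: [0.4864, 0.1051, 0.0988]
tcp_rot: [[0.988, 0.156, -0.0], [0.156, -0.988, -0.0], [-0.0, 0.0, -1.0]]
ft_force: [-0.2, -1.9, -0.6]
width: 0.0235
```

```bash
python3 d.py
```

```text
t 16.45 p [0.4864 0.1051 0.0988] val 0.2409 railx 0.0005
F rail x,y,z [-0.53, -1.8, -0.55] M [-0.52 -0.14 -0.2 ] w 0.0235
turn shares [0. 0. 0.]
```

arm_command:
  increments:
    - [255,0,-0.06,0,0,0,0]

```text
time: 16.55
ee_pos: [0.4862, 0.1065, 0.0988]
tcp_rot: [[0.988, 0.156, 0.0], [0.156, -0.988, -0.001], [-0.0, 0.001, -1.0]]
ft_force: [1.1, -3.2, -1.2]
width: 0.0236
```

arm_command:
  increments:
    - [255,0,-0.06,0,0,0,0]

```text
time: 16.65
ee_pos: [0.486, 0.1075, 0.0988]
tcp_rot: [[0.988, 0.156, 0.0], [0.156, -0.988, -0.002], [-0.0, 0.002, -1.0]]
ft_force: [-0.1, -6.1, -0.0]
width: 0.0235
```

```bash
python3 d.py
```

```text
t 16.65 p [0.486  0.1075 0.0988] val 0.2434 railx 0.0006
F rail x,y,z [-1.06, -5.98, -0.01] M [-0.89 -0.18 -0.14] w 0.0235
turn shares [0.02 0.   0.  ]
```

arm_command:
  increments:
    - [255,0,-0.06,0,0,0,0]

```text
time: 16.75
ee_pos: [0.4859, 0.1083, 0.0988]
tcp_rot: [[0.988, 0.157, 0.0], [0.157, -0.988, -0.003], [-0.0, 0.003, -1.0]]
ft_force: [0.5, -8.0, -1.4]
width: 0.0237
```

arm_command:
  increments:
    - [255,0,0.1,0,0,0,0]
    - [255,0,0.1,0,0,0,0]
    - [255,0,0.1,0,0,0,0]
    - [255,0,0.1,0,0,0,0]
    - [255,0,0.1,0,0,0,0]
    - [255,0,0.1,0,0,0,0]
    - [255,0,0.1,0,0,0,0]
    - [255,0,0.1,0,0,0,0]
    - [255,0,0.1,0,0,0,0]
    - [255,0,0.1,0,0,0,0]
    - [255,0,0.1,0,0,0,0]
    - [255,0,0.1,0,0,0,0]
    - [255,0,0.1,0,0,0,0]
    - [255,0,0.1,0,0,0,0]
    - [255,0,0.1,0,0,0,0]
    - [255,0,0.1,0,0,0,0]

```text
time: 18.35
ee_pos: [0.4923, 0.0676, 0.0988]
tcp_rot: [[0.988, 0.156, -0.0], [0.156, -0.988, 0.0], [-0.0, -0.0, -1.0]]
ft_force: [0.4, 1.4, -0.4]
width: 0.0236
```

```bash
python3 d.py
```

```text
t 18.35 p [0.4923 0.0676 0.0988] val 0.2030 railx 0.0005
F rail x,y,z [0.61, 1.27, -0.37] M [-0.17 -0.13 -0.12] w 0.0236
turn shares [-0.  0.  0.]
```

arm_command:
  increments:
    - [255,0,0.1,0,0,0,0]
    - [255,0,0.1,0,0,0,0]
    - [255,0,0.1,0,0,0,0]
    - [255,0,0.08,0,0,0,0]

```text
time: 18.75
ee_pos: [0.4939, 0.0574, 0.0988]
tcp_rot: [[0.988, 0.156, -0.0], [0.156, -0.988, 0.0], [-0.0, -0.0, -1.0]]
ft_force: [-0.3, 2.2, -0.4]
width: 0.024
```

arm_command:
  increments:
    - [255,0,0.07,0,0,0,0]

```text
time: 18.85
ee_pos: [0.4942, 0.0554, 0.0988]
tcp_rot: [[0.988, 0.156, -0.0], [0.156, -0.988, 0.0], [-0.0, -0.0, -1.0]]
ft_force: [0.1, 1.4, -0.1]
width: 0.0235
```

arm_command:
  increments:
    - [255,0,0.07,0,0,0,0]

```text
time: 18.95
ee_pos: [0.4945, 0.0535, 0.0988]
tcp_rot: [[0.988, 0.156, -0.0], [0.156, -0.988, 0.0], [-0.0, -0.0, -1.0]]
ft_force: [-0.5, 0.9, -0.7]
width: 0.0234
```

arm_command:
  increments:
    - [255,0,0.07,0,0,0,0]

```text
time: 19.05
ee_pos: [0.4948, 0.0516, 0.0988]
tcp_rot: [[0.988, 0.156, -0.0], [0.156, -0.988, 0.0], [-0.0, -0.0, -1.0]]
ft_force: [-0.4, 1.4, -0.4]
width: 0.0238
```

arm_command:
  increments:
    - [255,0,0.07,0,0,0,0]

```text
time: 19.15
ee_pos: [0.4951, 0.0498, 0.0988]
tcp_rot: [[0.988, 0.156, -0.0], [0.156, -0.988, 0.0], [-0.0, -0.0, -1.0]]
ft_force: [0.0, 1.2, -0.2]
width: 0.0236
```

```bash
python3 d.py
```

```text
t 19.15 p [0.4951 0.0498 0.0988] val 0.1849 railx 0.0005
F rail x,y,z [0.23, 1.16, -0.22] M [-0.2  -0.13 -0.14] w 0.0236
turn shares [-0.  0.  0.]
```

arm_command:
  increments:
    - [255,0,0.07,0,0,0,0]

```text
time: 19.25
ee_pos: [0.4953, 0.0483, 0.0988]
tcp_rot: [[0.988, 0.156, -0.0], [0.156, -0.988, 0.001], [-0.0, -0.001, -1.0]]
ft_force: [0.4, 6.3, 0.3]
width: 0.0236
```

arm_command:
  increments:
    - [255,0,0.07,0,0,0,0]

```text
time: 19.35
ee_pos: [0.4955, 0.0474, 0.0988]
tcp_rot: [[0.988, 0.156, -0.0], [0.156, -0.988, 0.003], [0.0, -0.003, -1.0]]
ft_force: [0.3, 10.2, 1.8]
width: 0.0236
```

arm_command:
  increments:
    - [255,0,0.07,0,0,0,0]

```text
time: 19.45
ee_pos: [0.4956, 0.0468, 0.0988]
tcp_rot: [[0.988, 0.156, -0.001], [0.156, -0.988, 0.005], [0.0, -0.005, -1.0]]
ft_force: [-0.6, 8.3, 1.5]
width: 0.0239
```

```bash
python3 d.py
```

```text
t 19.45 p [0.4956 0.0468 0.0988] val 0.1819 railx 0.0005
F rail x,y,z [0.71, 8.28, 1.54] M [ 0.22 -0.31 -0.04] w 0.0239
turn shares [-0.04 -0.   -0.  ]
```

Drag rises at y≈0.023 coming from red and at y≈0.049 coming from blue, so the spot is about 26 mm long with its middle at y≈0.036.

arm_command:
  increments:
    - [255,0,0.09,0,-0.02,0,0]
    - [255,0,0.09,0,-0.02,0,0]
    - [255,0,0.09,0,-0.02,0,0]

```text
time: 19.75
ee_pos: [0.4959, 0.0444, 0.0988]
tcp_rot: [[0.988, 0.156, -0.0], [0.156, -0.988, 0.004], [0.001, -0.004, -1.0]]
ft_force: [-0.1, 10.0, 1.0]
width: 0.0235
```

```bash
python3 d.py
```

```text
t 19.75 p [0.4959 0.0444 0.0988] val 0.1795 railx 0.0005
F rail x,y,z [1.49, 9.86, 1.05] M [ 0.37 -0.19 -0.1 ] w 0.0235
turn shares [-0.03 -0.01  0.  ]
```

arm_command:
  increments:
    - [255,0,0.09,0,-0.01,0,0]
    - [255,0,0.09,0,-0.01,0,0]

```text
time: 19.95
ee_pos: [0.4962, 0.0428, 0.0988]
tcp_rot: [[0.988, 0.157, -0.0], [0.157, -0.988, 0.006], [0.001, -0.006, -1.0]]
ft_force: [-0.4, 8.7, 0.5]
width: 0.0241
```

```bash
python3 d.py
```

```text
t 19.95 p [0.4962 0.0428 0.0988] val 0.1778 railx 0.0005
F rail x,y,z [1.0, 8.64, 0.53] M [-0.17 -0.16 -0.13] w 0.0241
turn shares [-0.05 -0.01  0.01]
```

arm_command:
  increments:
    - [255,0,0.09,0,-0.02,0,0]
    - [255,0,0.09,0,-0.02,0,0]
    - [255,0,0.09,0,-0.02,0,0]
    - [255,0,0.09,0,-0.02,0,0]

```text
time: 20.35
ee_pos: [0.497, 0.0377, 0.0988]
tcp_rot: [[0.987, 0.158, 0.001], [0.158, -0.987, 0.002], [0.001, -0.002, -1.0]]
ft_force: [-0.0, 6.0, 0.4]
width: 0.0237
```

```bash
python3 d.py
```

```text
t 20.35 p [0.497  0.0377 0.0988] val 0.1727 railx 0.0005
F rail x,y,z [0.9, 5.91, 0.37] M [ 0.43 -0.02 -0.22] w 0.0237
turn shares [-0.01 -0.01  0.02]
```

arm_command:
  increments:
    - [255,0,0.08,0,0,0,0]
    - [255,0,0,0,0,0,0]
    - [255,0,0,0,0,0,0]

```text
time: 20.65
ee_pos: [0.4972, 0.0363, 0.0988]
tcp_rot: [[0.987, 0.159, 0.001], [0.159, -0.987, 0.002], [0.001, -0.002, -1.0]]
ft_force: [0.7, 2.6, -0.3]
width: 0.024
```

```bash
python3 d.py
```

```text
t 20.65 p [0.4972 0.0363 0.0988] val 0.1712 railx 0.0005
F rail x,y,z [1.12, 2.42, -0.34] M [-0.53 -0.01 -0.24] w 0.024
turn shares [-0.02 -0.01  0.02]
```

arm_command:
  increments:
    - [180,0,0,0,0,0,0]
    - [170,0,0,0,0,0,0]
    - [140,0,0,0,0,0,0]
    - [100,0,0,0,0,0,0]
    - [100,0,0,0,0,0,0]
    - [100,0,0,0,0,0,0]
    - [100,0,0,0,0,0,0]

```text
time: 21.35
ee_pos: [0.497, 0.0356, 0.0987]
tcp_rot: [[0.987, 0.158, -0.0], [0.158, -0.987, 0.002], [0.0, -0.002, -1.0]]
ft_force: [1.0, -0.3, -0.4]
width: 0.0568
```

```bash
python3 d.py
```

```text
t 21.35 p [0.497  0.0356 0.0987] val 0.1706 railx 0.0002
F rail x,y,z [0.92, -0.43, -0.42] M [ 0.    0.04 -0.02] w 0.0568
turn shares [-0.02 -0.    0.02]
```

Released. Now straight up, then aside towards the robot so both cameras see the carriage.

arm_command:
  increments:
    - [100,0,0,-0.3,0,0,0]
    - [100,0,0,-0.6,0,0,0]
    - [100,0,0,-0.8,0,0,0]
    - [100,0,0,-0.8,0,0,0]
    - [100,0,0,-0.8,0,0,0]
    - [100,0,0,-0.8,0,0,0]
    - [100,0,0,-0.8,0,0,0]
    - [100,0,0,-0.6,0,0,0]
    - [100,-0.6,0.6,0,0,0,0]
    - [100,-0.6,0.6,0,0,0,0]
    - [100,-0.6,0.6,0,0,0,0]
    - [100,-0.6,0.6,0,0,0,0]
    - [100,-0.6,0.6,0,0,0,0]
    - [100,-0.6,0.6,0,0,0,0]
    - [100,-0.6,0.6,0,0,0,0]
    - [100,0,0,0,0,0,0]
    - [100,0,0,0,0,0,0]

```text
time: 23.05
ee_pos: [0.4073, -0.0883, 0.2513]
tcp_rot: [[0.987, 0.16, 0.009], [0.161, -0.987, -0.001], [0.009, 0.002, -1.0]]
ft_force: [-0.0, -0.3, 0.3]
width: 0.0566
```

```bash
python3 d.py; python3 - <<'E'
from m import *
for n in("side","top"):
    f=grab_frame(n);cv2.imwrite(f"pics/{n}9.png",f["img"][:,:,::-1]);pickle.dump(f,open(n+"9.pkl","wb"))
E
```

```text
t 23.05 p [ 0.4073 -0.0883  0.2513] val 0.0622 railx -0.1077
F rail x,y,z [-0.06, -0.3, 0.28] M [-0.03  0.   -0.04] w 0.0566
turn shares [ 0.02 -0.08  0.04]
```

View pics/top9.png

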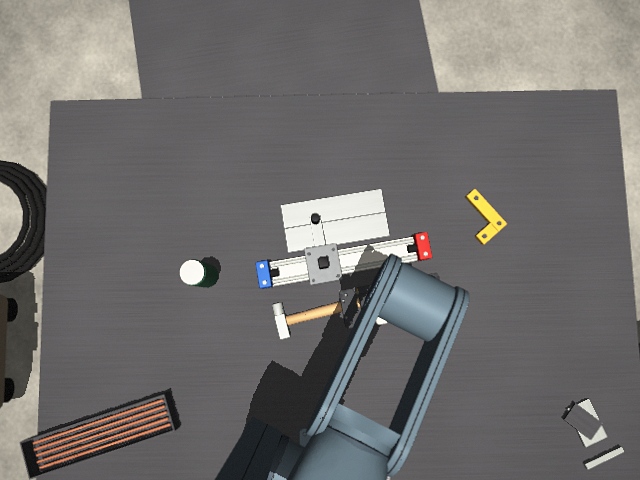

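View pics/side9.png

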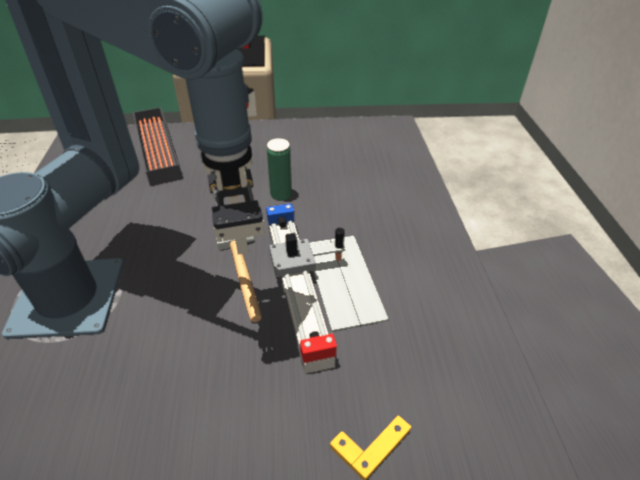

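The top view shows the carriage standing free with its post at (323,262). The hammer, plates, can and square are where they were, and the gripper is clear of everything. I'll measure the carriage once more from the depth data.

```bash
python3 - <<'E'
from m import *
C=np.array([.5047,-.0144]);a=np.arctan2(.0605,.3832);yr=np.array([-np.sin(a),np.cos(a)])
f=pickle.load(open("top9.pkl","rb"));P=cloud(f,(305,240,345,285),.108,.125);c=box2(P)
print("top",len(P),c,(c[0]-C)@yr+.12)
f=pickle.load(open("side9.pkl","rb"));P=cloud(f,(270,225,310,262),.108,.125);c=box2(P)
print("side",len(P),c,(c[0]-C)@yr+.12)
E
```

```text
top 107 (array([0.49761874, 0.03434151]), (23.724597930908203, 23.518407821655273), 9.743636131286621) 0.16924947827392678
side 115 (array([0.4995213 , 0.03613055]), (23.420896530151367, 28.279953002929688), 9.70988941192627) 0.1707199227564525
```

```bash
python3 -c "
from bench import *
print(close_job())"
```

```text
the job is handed in; nothing more can be done
None
```

The tight spot is found, and I left the carriage standing on it, let go. The job is handed in after about 23 s on the robot's clock.

- **Stroke:** I gripped the post and went first to the red rubber, which I touched at about 8 N (roughly 2.4 mm squash). Then I went through the whole travel at about 27 mm/s, slower over the tight spot, and touched the blue rubber at about 8 N.
- **Tight spot:** Drag rose to about 10–11 N where the carriage ran onto it, against about 1.5–2 N elsewhere. Coming from red it began at a carriage value of about 0.156, and coming back from blue at about 0.1825. That puts its middle at about 0.169, corrected for where the rubbers were felt.
- **Last checks:** At release the arm's position gave 0.1695 for the carriage (corrected). The cameras put the post at an uncorrected 0.169 (top) and 0.171 (side), within their 2 mm of the arm's 0.171. The gripper is clear of everything, and the hammer, plates, can and square look unmoved.
- **Uncertainty:** The red-side edge was felt with coarser steps, so the spot's middle is good to about 1–2 mm. No check failed.

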